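# Press home the inlay along a wooden plaque

### The job

Run the fingertips lightly along the S-shaped row of inlay pieces on the sprung wooden plaque, starting on the red piece and finishing on the blue one, so that the pieces go fully home one after another. Keep the fingertips on the row or close over it until the blue piece is home, pick nothing up, and leave the small things lying round the plaque where they are.

Things in the scene. Friction and masses are not known exactly. Their poses are not given: they have to be found in the camera images.
- fixture: dark steel base plate of a sprung assembly fixture, 260x120x10 mm, fixed to the table; origin under its centre on the table top, x along its long side (from the red piece towards the blue one), z up. It can lie at any yaw.
- plaque: light wooden plaque, 236x98x12 mm, carried level on springs over the fixture; origin under its centre, 26 mm above the table, so its top face is 38 mm above the table when nothing presses on it. It stays up to about 3.8 N, then sinks straight down 1 mm for every further 0.9 N, at most 12 mm, and rises again.
- piece_1_top (a point): centre of the top face of inlay piece 1 of 5 (red), 39 mm long by 18 mm wide, both ends bevelled at 23 degrees over 15.5 mm down to the plaque (flat top only 8 mm long); its x axis runs along the row towards the blue end. In the frame of the fixture it lies at x = -84, y = 0 mm, 43.5 mm above the table when fully raised; the pieces form a gentle S-shaped row.
- piece_1 (a joint): how far piece 1 (red) is pressed into the plaque, m: 0 = standing 5.5 mm proud of the plaque, 0.0045 = fully home (1.0 mm proud, against its stop). Takes about 2 N to push and stays where it is left; it cannot be pulled out.
- piece_2_top (a point): centre of the top face of inlay piece 2 of 5 (plain wood), 39 mm long by 18 mm wide, both ends bevelled at 23 degrees over 15.5 mm down to the plaque (flat top only 8 mm long); its x axis runs along the row towards the blue end. In the frame of the fixture it lies at x = -42, y = -14 mm, 43.5 mm above the table when fully raised; the pieces form a gentle S-shaped row.
- piece_2 (a joint): how far piece 2 (plain wood) is pressed into the plaque, m: 0 = standing 5.5 mm proud of the plaque, 0.0045 = fully home (1.0 mm proud, against its stop). Takes about 2 N to push and stays where it is left; it cannot be pulled out.
- piece_3_top (a point): centre of the top face of inlay piece 3 of 5 (plain wood), 39 mm long by 18 mm wide, both ends bevelled at 23 degrees over 15.5 mm down to the plaque (flat top only 8 mm long); its x axis runs along the row towards the blue end. In the frame of the fixture it lies at x = 0, y = 0 mm, 43.5 mm above the table when fully raised; the pieces form a gentle S-shaped row.
- piece_3 (a joint): how far piece 3 (plain wood) is pressed into the plaque, m: 0 = standing 5.5 mm proud of the plaque, 0.0045 = fully home (1.0 mm proud, against its stop). Takes about 2 N to push and stays where it is left; it cannot be pulled out.
- piece_4_top (a point): centre of the top face of inlay piece 4 of 5 (plain wood), 39 mm long by 18 mm wide, both ends bevelled at 23 degrees over 15.5 mm down to the plaque (flat top only 8 mm long); its x axis runs along the row towards the blue end. In the frame of the fixture it lies at x = 42, y = 14 mm, 43.5 mm above the table when fully raised; the pieces form a gentle S-shaped row.
- piece_4 (a joint): how far piece 4 (plain wood) is pressed into the plaque, m: 0 = standing 5.5 mm proud of the plaque, 0.0045 = fully home (1.0 mm proud, against its stop). Takes about 2 N to push and stays where it is left; it cannot be pulled out.
- piece_5_top (a point): centre of the top face of inlay piece 5 of 5 (blue), 39 mm long by 18 mm wide, both ends bevelled at 23 degrees over 15.5 mm down to the plaque (flat top only 8 mm long); its x axis runs along the row towards the blue end. In the frame of the fixture it lies at x = 84, y = 0 mm, 43.5 mm above the table when fully raised; the pieces form a gentle S-shaped row.
- piece_5 (a joint): how far piece 5 (blue) is pressed into the plaque, m: 0 = standing 5.5 mm proud of the plaque, 0.0045 = fully home (1.0 mm proud, against its stop). Takes about 2 N to push and stays where it is left; it cannot be pulled out.
- eraser: white boxed eraser, 21x34x12 mm, loose bystander beside the fixture; origin under its centre
- glue_stick: off-white hot-glue stick, 11x70x11 mm, loose bystander beside the fixture; origin under its centre
- walnut: half walnut shell, 34x43x18 mm, loose bystander beside the fixture; origin under its centre
- gold_cap: gold crimped crown cap, 33 mm across, 6 mm high, loose bystander beside the fixture; origin under its centre

How it is judged (in metres and radians):
On the way, in this order (a step that is already met when the one before it is completed fails the run):
1. piece 1 (red) is pressed home first (value of joint piece_1 above 0.0036 m), for 0.04 s.
2. piece 2 (plain wood) is pressed home after the one before (value of joint piece_2 above 0.0036 m), for 0.04 s.
3. piece 3 (plain wood) is pressed home after the one before (value of joint piece_3 above 0.0036 m), for 0.04 s.
4. piece 4 (plain wood) is pressed home after the one before (value of joint piece_4 above 0.0036 m), for 0.04 s.
5. piece 5 (blue) is pressed home after the one before (value of joint piece_5 above 0.0036 m), for 0.04 s.
At the end, for the whole second after the job is handed in: All five inlay pieces are pressed in at least 3.6 mm of their 4.5 mm, and the eraser, glue stick, walnut shell and gold cap lie at rest within 12 mm of where they started (value of joint each of piece_1, piece_2, piece_3, piece_4, piece_5 above 0.0036 m and distance of each of eraser, glue_stick, walnut, gold_cap from where it was at the start of the episode below 0.012 m and linear speed of each of eraser, glue_stick, walnut, gold_cap below 0.02 m/s); the robot touches nothing.
It fails at once if the plaque and its pieces are pressed with more than 40 N (contact force between the fingers and plaque above 40 N).
It fails at once if the fingertips rise more than about 40 mm off the row between the first and the last piece (value of joint piece_1 above 0.0036 m and not (value of joint piece_5 above 0.0036 m) and height (world z) of the grasp point above 0.1 m).
It fails at once if a bystander is moved more than 12 mm or lifted (not (distance of eraser from where it was at the start of the episode below 0.012 m) or not (distance of glue_stick from where it was at the start of the episode below 0.012 m) or not (distance of walnut from where it was at the start of the episode below 0.012 m) or not (distance of gold_cap from where it was at the start of the episode below 0.012 m)).
It also fails if it takes over 48 s, if anything falls off the work surface, if the arm or the gripper's body presses on something with over 40 N, if the wrist force passes 120 N, or if a joint passes its speed limit or range.

### The arm

A 6-joint arm with a two-finger parallel gripper is mounted at the origin on a cart in front of the work surface, level with it; the furniture and walls round the work are solid. World frame = base frame: x ahead of the robot, y to its left, z up, the work surface at z = 0. Lengths are in mm, angles in rad, forces in N, time in s.
With the tool pointing down it reaches from about 275 to 1000 mm from the base axis. Payload 8.4 kg.
Tool frame: the origin (TCP) lies midway between the tips of the shut fingers; the grasp point (between the pads) lies 19 mm behind it (env.tcp_to_grasp is the distance from the TCP to the grasp point, in mm); z points along the fingers, y is the line along which they close (so a half turn about z gives the same grasp; the last joint's range is limited). The gripper opens to 85 mm and grips with 20 to 120 N. Pads are 22 mm wide; open, the fingers measure 114 mm over their backs; the gripper's body (76 mm by 85 mm) begins 54 mm behind the grasp point. The pads swing forward as they close: fully open they stand 13 mm farther back than shut.
Start: joints at [-1.129, 0.353, 1.633, -0, 1.155, -0.002], TCP at [268.358, -564.457, 231.281] pointing down, gripper open.
Joint ranges: [-2.63, 2.63], [-0.92, 2.1], [0.06, 2.66], [-1.3, 4.44], [0, 2.69], [-3.02, 3.02]. Speed limits (rad/s): [2.22, 2.22, 2.79, 3.14, 3.14, 3.14].

### API

Orientations are given as a unit quaternion [w, x, y, z].
In Python, from workcell import env gives the robot as it stands. The module is installed in compiled form; this text tells all that it offers.
- The arm moves only by the shell command python3 -m handwheel 'ROWS' [OPENING] [FORCE]. ROWS is JSON, one flat list of numbers, 4 for each row, row after row: the shift along the world's x, y, z in units of 40 mm (1.0 is 40 mm), then the turn about the world's z in units of 6 degrees (1.0 is 6 degrees). In form: [dx, dy, dz, yaw, dx, dy, dz, yaw, ...]. A call has exactly 8 rows; each row is the pose to reach, as a shift and turn from the pose commanded when the call began; what a row does not reach only later rows make up. A row lasts 1/12 s, in which the tool goes at most 41.7 mm and 7.16 degrees, less where a joint would pass 70% of its speed; a pose out of reach is approached as far as the arm can. A call with a gripper value outside its range is refused whole. OPENING is the closure, from 0 (fully open) to 1 (shut), set as the call begins (- or left out, the last holds). The fingers move at their own pace and stop on an object; FORCE is the grip in N (left out, the last holds). Time passes only in rows, so rows that repeat a pose let the fingers close, or fill a call up. It gives the time, the measured TCP pose, the force, the opening and the grip force at its end, in the units of the state.
- env.get_obs(): the state, without advancing time (a new reading comes with each control period).
- env.grab_frame(name): name is "scene" or "top" or "wrist"; returns the picture (480x640x3 uint8, red, green, blue); there is no depth.
- env.get_calibration(name): a dict with "fx", "fy", "cx", "cy" (pixels), "position" and "rotation" of the camera in the world; the wrist camera has in their place "hand_eye" (4x4, takes a point from camera to tool coordinates, whose origin is the TCP and whose axes are the flange's). Camera axes: x right, y down, z forward; pixel columns grow to the right and rows downward; lengths in mm; the calibration is good to about 2 mm. A picture is of the moment at which its call begins: read the wrist's pose just before it. get_calibration takes no time and is no camera call.
- env.hand_in(): hands the job in; it is judged then, once.
The state is a dict: "t": time; "joint_positions": joint angles; "qvel": joint speeds; "joint_torque": joint torques, N m; "tcp_pos": TCP position; "ee_rot": TCP orientation; "force": force on the tool from outside, world axes, zero at the start; "moment": the same for the moment, N m; "opening": opening from 0.0 (shut) to 1.0 (fully open); "grasp_force": force on a finger pad.
Only numpy, scipy, OpenCV 4.12 (cv2) and the standard library are available. Lean on these libraries where they do the work, as an engineer would, in place of code of your own. Each camera call takes 0.05 s, during which the arm holds its last target. There are 200 camera calls.

## Working session

There is one attempt and no reset: what is moved stays moved. The work goes in short steps, Python scripts to look and compute and a shell command to move; the robot and the scene stay as the last step left them, time stands still between calls to the robot, and variables do not carry over. Pictures are saved under pics/ and viewed, at most 10 in all, crops included, and the job is handed in when it is done.

```bash
mkdir -p pics
python3 - <<'E'
from workcell import env
import cv2,numpy as np
o=env.get_obs();print(o['t'],o['tcp_pos'],o['ee_rot'],o['opening'],o['force'])
for n in ('top','scene'):
    f=env.grab_frame(n);cv2.imwrite(f'pics/{n}.png',f[...,::-1]);print(n,env.get_calibration(n))
E
```

```text
0.0 [ 268.14936    -564.00096284  230.54152488] [-6.88015100e-04  9.75481757e-01  2.20079174e-01 -1.62361721e-04] 0.9986140008184001 [ 0.31315037 -0.409964    0.15585785]
top {'fx': 565.1829488982279, 'fy': 565.1829488982279, 'cx': 317.7566645407649, 'cy': 234.45510947091245, 'position': array([454.54758051,  20.71375892, 922.95193721]), 'rotation': array([ 0.03979543, -0.70304203,  0.70956948, -0.02567845])}
scene {'fx': 592.0705094163961, 'fy': 592.0705094163961, 'cx': 318.18949179910925, 'cy': 237.61299856862982, 'position': array([ -64.00731134, -400.50416181,  483.3478206 ]), 'rotation': array([-0.44082899,  0.7613779 , -0.41070824,  0.23935797])}
```

View pics/top.png

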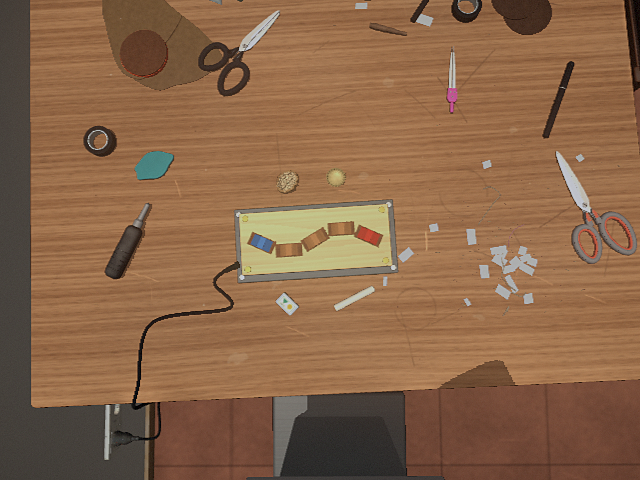

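The plaque is at the image centre, with red at (368,236), wooden pieces at (341,228), (315,239) and (289,250), and blue at (261,242). The bystanders lie at (288,182), (336,177), (287,303) and (354,298).

```bash
cat > h.py <<'E'
import numpy as np,cv2
from scipy.spatial.transform import Rotation as R
def ray(c,uv,z):
    d=R.from_quat(np.roll(c['rotation'],-1)).apply([(uv[0]-c['cx'])/c['fx'],(uv[1]-c['cy'])/c['fy'],1])
    return c['position']+d*(z-c['position'][2])/d[2]
E
python3 - <<'E'
from workcell import env
from h import *
P=np.array([[-84,0],[-42,-14],[0,0],[42,14],[84,0]])
for n in ('top','scene'):
    c=env.get_calibration(n);im=cv2.imread(f'pics/{n}.png');h=cv2.cvtColor(im,cv2.COLOR_BGR2HSV)
    def big(m,lo=0):
        cs,_=cv2.findContours(m,cv2.RETR_EXTERNAL,cv2.CHAIN_APPROX_NONE);return max(cs,key=cv2.contourArea)
    y=cv2.inRange(h,(22,50,150),(34,160,255))
    k=big(cv2.morphologyEx(y,cv2.MORPH_CLOSE,np.ones((5,5))))
    print(n,'plaque px',cv2.boundingRect(k))
    w=np.array([ray(c,p[0],38)[:2] for p in k],np.float32)
    r=cv2.minAreaRect(w);print(' plaque rect',r)
    mask=np.zeros(y.shape,np.uint8);cv2.drawContours(mask,[cv2.convexHull(k)],-1,255,-1)
    red=cv2.inRange(h,(0,170,80),(6,255,255))|cv2.inRange(h,(174,150,80),(180,255,255))
    blue=cv2.inRange(h,(100,80,50),(130,255,255))
    q=[]
    for m in (red,blue):
        b=big(m&mask);(u,v),sz,_=cv2.minAreaRect(b);q.append(ray(c,(u,v),41)[:2]);print(' px',u,v,sz,q[-1].round(1))
    d=q[1]-q[0];print(' mid',(q[0]+q[1])/2,'len',np.hypot(*d),'yaw',np.degrees(np.arctan2(d[1],d[0])))
E
```

```text
top plaque px (239, 204, 153, 70)
 plaque rect ((529.64404296875, 43.01567840576172), (95.78936767578125, 234.84988403320312), 3.2466487884521484)
 px 368.1409606933594 235.24917602539062 (19.811901092529297, 11.337445259094238) [534.5 -40.8]
 px 261.4072265625 242.4587860107422 (19.19004249572754, 11.06727409362793) [524.9 126.5]
 mid [529.68855675  42.84464297] len 167.61460370733522 yaw 93.30281848884916
scene plaque px (205, 218, 169, 71)
 plaque rect ((539.58740234375, 43.966392517089844), (109.79464721679688, 233.5150146484375), 3.0092833042144775)
 px 338.6548767089844 264.322998046875 (20.41364288330078, 10.912362098693848) [536.  -42.7]
 px 240.97061157226562 234.8823699951172 (9.943960189819336, 14.55213737487793) [525.4 124.3]
 mid [530.73204264  40.8086701 ] len 167.39582661151965 yaw 93.62890089405708
```

View pics/scene.png

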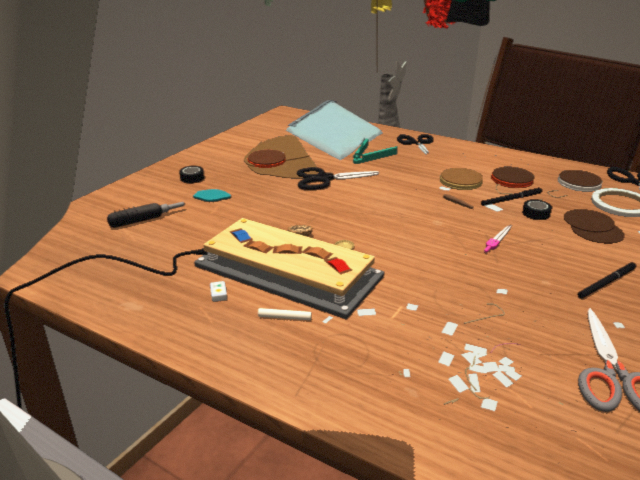

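```bash
python3 -m handwheel '[0.2,0.4,0,-0.4, 0.6,1.2,-0.1,-0.8, 1.0,2.0,-0.2,-1.3, 1.45,2.85,-0.4,-1.8, 1.9,3.7,-0.6,-2.3, 2.3,4.5,-0.8,-2.8, 2.75,5.35,-1.0,-3.2, 3.2,6.2,-1.2,-3.67]' 1 20 && python3 -m handwheel '[0.45,0.85,-0.2,0, 0.9,1.7,-0.4,0, 1.35,2.6,-0.7,0, 1.8,3.5,-1.0,0, 2.2,4.3,-1.3,0, 2.6,5.1,-1.6,0, 3.0,5.9,-1.9,0, 3.2,6.4,-2.1,0]'; python3 -m handwheel '[0.1,0.2,-0.2,0,0.2,0.4,-0.4,0,0.27,0.46,-0.45,0,0.27,0.46,-0.45,0,0.27,0.46,-0.45,0,0.27,0.46,-0.45,0,0.27,0.46,-0.45,0,0.27,0.46,-0.45,0]'
python3 - <<'E'
from workcell import env
from h import *
o=env.get_obs();print(o['t'],o['tcp_pos'],R.from_quat(np.roll(o['ee_rot'],-1)).as_matrix().round(3),o['opening'],o['force'])
f=env.grab_frame('wrist');cv2.imwrite('pics/w1.png',f[...,::-1])
f=env.grab_frame('scene')[180:330,150:420];cv2.imwrite('pics/s1.png',cv2.resize(f[...,::-1],None,fx=2.9,fy=2.9))
print(env.get_calibration('wrist'))
E
```

```text
t: 0.77
tcp_pos: [396.6, -314.7, 182.8]
ee_rot: [-0.0, 1.0, 0.028, -0.0]
force: [1.5, -0.2, 1.2]
opening: -0.0
grasp_force: 0.0
t: 1.43
tcp_pos: [525.3, -57.6, 98.2]
ee_rot: [-0.0, 1.0, 0.03, -0.0]
force: [-0.2, -0.0, -0.0]
opening: -0.001
grasp_force: 0.0
t: 2.1
tcp_pos: [535.2, -42.8, 81.7]
ee_rot: [0.0, 1.0, 0.029, 0.0]
force: [-0.0, -0.1, 0.4]
opening: 0.0
grasp_force: 0.0
2.1 [535.17028961 -42.75538555  81.73690893] [[ 0.998  0.058  0.001]
 [ 0.058 -0.998 -0.   ]
 [ 0.001  0.    -1.   ]] 0.0002484760942062838 [-0.04012804 -0.13268151  0.4093437 ]
{'fx': 354.1109116701176, 'fy': 354.1109116701176, 'cx': 319.257207516897, 'cy': 237.86216477818658, 'hand_eye': array([[-5.34848363e-04, -9.61660466e-01, -2.74242340e-01,
         6.91422782e+01],
       [ 9.99999278e-01, -2.19176496e-04, -1.18170887e-03,
        -4.66609120e-01],
       [ 1.07629522e-03, -2.74242774e-01,  9.61659889e-01,
        -1.43125832e+02],
       [ 0.00000000e+00,  0.00000000e+00,  0.00000000e+00,
         1.00000000e+00]])}
```

View pics/w1.png

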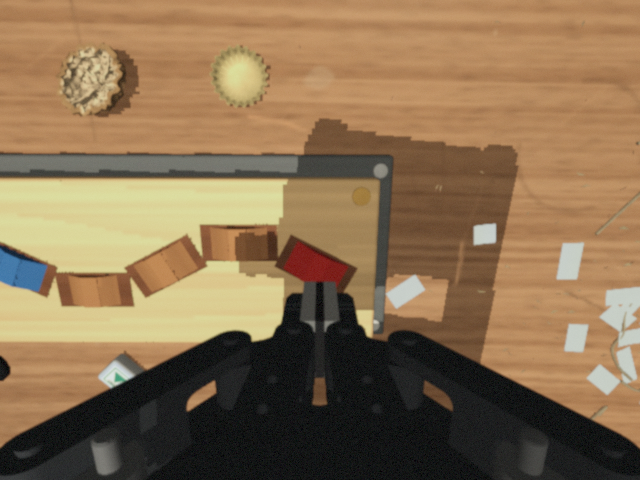

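View pics/s1.png

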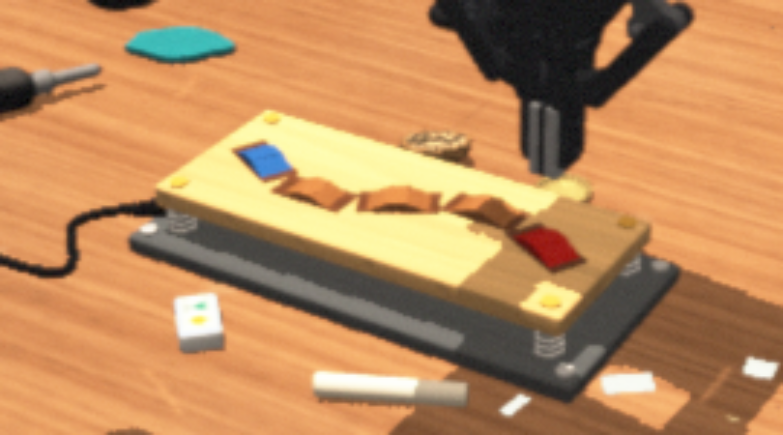

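The wrist view shows the shut fingertips directly over the red piece (red centre at about (316,263)). Wrist-ray casting puts it within about 2 mm of the other estimates. I'll descend next.

```bash
python3 -m handwheel '[0.01,0.03,-0.25,0,0.01,0.03,-0.5,0,0.01,0.03,-0.7,0,0.01,0.03,-0.8,0,0.01,0.03,-0.85,0,0.01,0.03,-0.9,0,0.01,0.03,-0.9,0,0.01,0.03,-0.9,0]'; python3 -m handwheel '[0,0,-0.03,0,0,0,-0.06,0,0,0,-0.09,0,0,0,-0.12,0,0,0,-0.15,0,0,0,-0.15,0,0,0,-0.15,0,0,0,-0.15,0]'
```

```text
t: 2.87
tcp_pos: [535.7, -40.8, 45.3]
ee_rot: [0.0, 1.0, 0.03, 0.0]
force: [-0.3, 0.5, 0.1]
opening: -0.003
grasp_force: 0.0
t: 3.53
tcp_pos: [535.5, -40.9, 39.2]
ee_rot: [-0.0, 1.0, 0.03, -0.0]
force: [-0.1, -0.8, 0.3]
opening: 0.002
grasp_force: 0.2
```

```bash
python3 -m handwheel '[0,0,-0.02,0,0,0,-0.04,0,0,0,-0.06,0,0,0,-0.08,0,0,0,-0.08,0,0,0,-0.08,0,0,0,-0.08,0,0,0,-0.08,0]'
python3 - <<'E'
from workcell import env
from h import *
o=env.get_obs();print(o['tcp_pos'],o['force'])
f=env.grab_frame('wrist')[150:350,180:460];cv2.imwrite('pics/w2.png',cv2.resize(f[...,::-1],None,fx=2.5,fy=2.5))
E
```

```text
t: 4.2
tcp_pos: [535.5, -40.9, 36.3]
ee_rot: [-0.0, 1.0, 0.03, -0.0]
force: [-0.8, 0.5, 6.3]
opening: 0.002
grasp_force: 3.1
[535.49034748 -40.86085897  36.28226775] [-0.80152726  0.5245821   6.25017201]
```

View pics/w2.png

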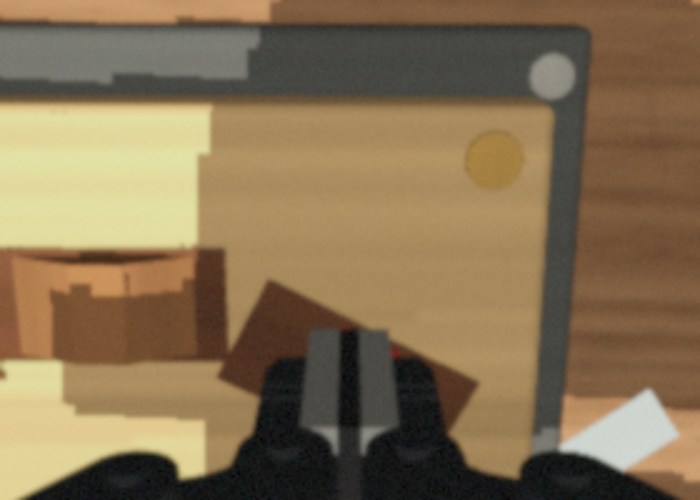

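The red piece has vanished into the plaque under the tips, and 6.3 N at z=36.3 matches home plus 2.7 mm of spring sink. I'll slide to piece 2.

```bash
python3 -m handwheel '[0.02,0.08,0,0,0.04,0.16,0.01,0,0.07,0.24,0.02,0,0.09,0.32,0.03,0,0.11,0.4,0.03,0,0.13,0.48,0.03,0,0.15,0.56,0.03,0,0.17,0.64,0.03,0]'; python3 -m handwheel '[0.02,0.07,0,0,0.04,0.14,0,0,0.06,0.21,0,0,0.08,0.28,-0.01,0,0.1,0.35,-0.02,0,0.12,0.42,-0.03,0,0.12,0.42,-0.03,0,0.12,0.42,-0.03,0]'
```

```text
t: 4.92
tcp_pos: [542.4, -15.3, 37.3]
ee_rot: [0.0, 1.0, 0.03, 0.0]
force: [-0.7, -5.4, 3.5]
opening: -0.002
grasp_force: 2.8
t: 5.58
tcp_pos: [547.3, 2.1, 36.2]
ee_rot: [-0.0, 1.0, 0.03, 0.0]
force: [-1.8, -0.9, 6.6]
opening: 0.001
grasp_force: 3.2
```

Piece 2 gives the same force and height signature, so on to piece 3.

```bash
python3 -m handwheel '[-0.03,0.08,0,0,-0.06,0.15,0.01,0,-0.1,0.23,0.02,0,-0.13,0.31,0.03,0,-0.16,0.38,0.03,0,-0.19,0.46,0.03,0,-0.22,0.53,0.03,0,-0.25,0.61,0.03,0]'; python3 -m handwheel '[-0.03,0.07,0,0,-0.06,0.14,0,0,-0.08,0.2,0,0,-0.11,0.27,-0.01,0,-0.14,0.34,-0.02,0,-0.17,0.4,-0.03,0,-0.17,0.4,-0.03,0,-0.17,0.4,-0.03,0]'
```

```text
t: 6.25
tcp_pos: [537.4, 26.1, 37.3]
ee_rot: [0.0, 1.0, 0.03, 0.0]
force: [2.2, -4.9, 4.8]
opening: 0.002
grasp_force: 2.7
t: 6.92
tcp_pos: [530.3, 42.5, 36.2]
ee_rot: [-0.0, 1.0, 0.03, -0.0]
force: [1.2, -0.9, 7.2]
opening: -0.001
grasp_force: 3.2
```

```bash
python3 -m handwheel '[-0.03,0.08,0,0,-0.06,0.15,0.01,0,-0.1,0.23,0.02,0,-0.13,0.31,0.03,0,-0.16,0.38,0.03,0,-0.19,0.46,0.03,0,-0.22,0.53,0.03,0,-0.24,0.61,0.03,0]'; python3 -m handwheel '[-0.03,0.07,0,0,-0.06,0.14,0,0,-0.08,0.2,0,0,-0.11,0.27,-0.01,0,-0.13,0.34,-0.02,0,-0.16,0.41,-0.03,0,-0.16,0.41,-0.03,0,-0.16,0.41,-0.03,0]'
python3 - <<'E'
from workcell import env
from h import *
f=env.grab_frame('scene')[180:330,150:420];cv2.imwrite('pics/s2.png',cv2.resize(f[...,::-1],None,fx=2.9,fy=2.9))
E
```

```text
t: 7.58
tcp_pos: [520.3, 66.5, 37.2]
ee_rot: [0.0, 1.0, 0.03, -0.0]
force: [0.4, -5.1, 4.7]
opening: -0.0
grasp_force: 2.8
t: 8.25
tcp_pos: [514.3, 83.3, 36.2]
ee_rot: [-0.0, 1.0, 0.03, 0.0]
force: [1.2, -2.5, 7.1]
opening: -0.002
grasp_force: 3.2
```

View pics/s2.png

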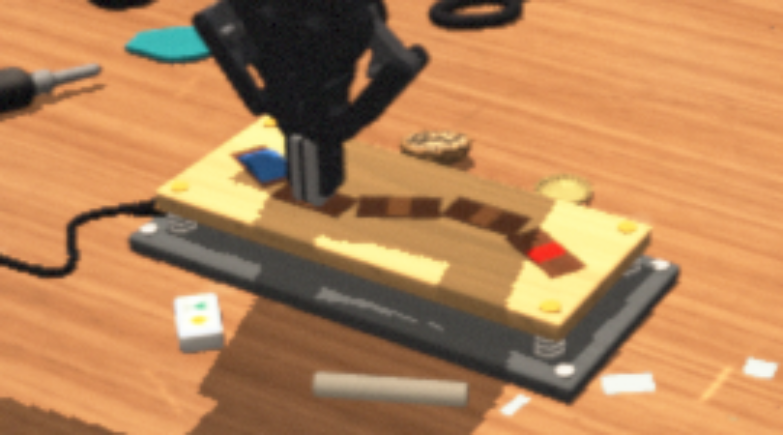

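Pieces 1–3 are flat (red at (547,252), wood at (488,218) and (400,208)), the tips are on piece 4, and blue still stands proud. I'll go to blue, then lift off.

```bash
python3 -m handwheel '[0.02,0.08,0,0,0.04,0.16,0.01,0,0.07,0.24,0.02,0,0.09,0.32,0.03,0,0.11,0.4,0.03,0,0.13,0.48,0.03,0,0.15,0.56,0.03,0,0.17,0.64,0.03,0]'; python3 -m handwheel '[0.02,0.07,0,0,0.04,0.14,0,0,0.06,0.21,0,0,0.08,0.28,-0.01,0,0.1,0.35,-0.02,0,0.12,0.43,-0.03,0,0.12,0.43,-0.03,0,0.12,0.43,-0.03,0]'; python3 -m handwheel '[0,0,0.03,0,0,0,0.08,0,0,0,0.2,0,0,0,0.4,0,0,0,0.5,0,0,0,0.5,0,0,0,0.5,0,0,0,0.5,0]'
python3 - <<'E'
from workcell import env
from h import *
f=env.grab_frame('scene')[180:330,150:420];cv2.imwrite('pics/s3.png',cv2.resize(f[...,::-1],None,fx=2.9,fy=2.9))
E
```

```text
t: 8.97
tcp_pos: [520.5, 108.5, 37.0]
ee_rot: [0.0, 1.0, 0.03, -0.001]
force: [-1.0, -4.1, 4.6]
opening: -0.002
grasp_force: 2.8
t: 9.63
tcp_pos: [526.3, 126.2, 36.2]
ee_rot: [-0.0, 1.0, 0.03, 0.0]
force: [-1.5, -0.8, 6.9]
opening: 0.001
grasp_force: 3.2
t: 10.3
tcp_pos: [525.9, 125.6, 56.1]
ee_rot: [-0.0, 1.0, 0.03, 0.0]
force: [0.5, -0.2, -0.5]
opening: 0.001
grasp_force: 0.0
```

View pics/s3.png

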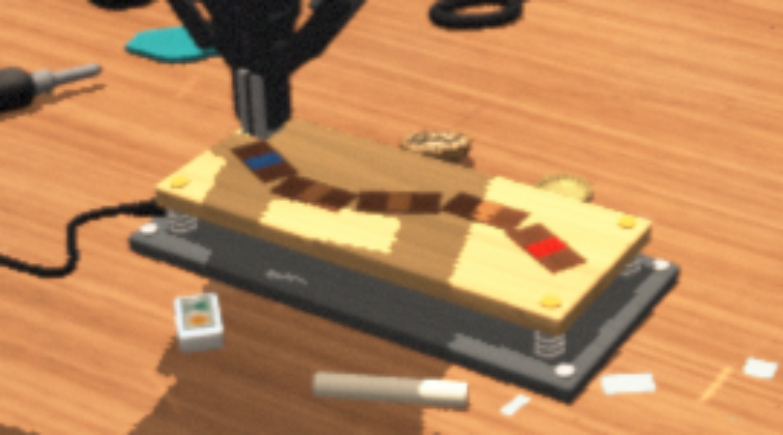

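All five pieces are flush, from blue at (265,160) to red at (547,250). The bystanders haven't moved and the tool is clear.

```bash
python3 -c "
from workcell import env
print(env.hand_in())"
```

```text
the job is handed in; nothing more can be done
None
```

I slid the fingertips along the row from red to blue and pressed all five pieces home in order at about 7 N on each; the last picture shows them flush and the bystanders in place, and the job is handed in, with no verdict returned.

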